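Load the film carrier into the archive's film scanner

TASK

Load the film scanner: with a fingertip, gently slide the film carrier along the rails of the loading deck towards the scanner until you feel it drop into its locating notches, and stop there: do not lift or force it. Then press the round load button on top of the scanner all the way down and let it come up again. Leave everything else on the desk and on the scanner where it stands.

Things in the scene. Friction and masses are not known exactly. Their poses are not given: they have to be found in the camera images.
- seat (a point): Fixed point on the loading deck, 28 mm above the table: where the carrier's origin lies when its feet are in the notches. x is level and points along the rails from the deck's open end into the scanner; z is up. Two side fences (tops 50 mm above the table, inner faces at y = -52 and +52 mm) guide the carrier.
- scanner: The film scanner, fixed. Origin on the table under the seat, axes as the seat's. Aluminium loading deck: x = -275 (open end) to +60 mm, 150 mm wide, top 25 mm high. Then the grey scanner housing, x = 60 to 300 mm, 200 mm wide, 130 mm high, with a mouth 116 mm wide, roof 77 mm above the table.
- rail (a point): Point on the top of the left steel rail, at x = 0, y = +40 mm from the seat, 33 mm above the table; the right rail is at y = -40 mm. Each rail has two square notches, 18 mm long (x) and 5 mm deep, centred at x = -90 and +90 mm. The rails run on past the notches, so a carrier driven fast can jump over them. Axes as the seat's.
- carrier: Film carrier: loose black board 220 mm long (x), 100 wide (y), 14 high with feet, about 0.6 kg. Origin at its centre, at the level of its soles; x points to the leading end, towards the scanner. Four feet, 12 mm long, 7 high, at x = +-90, y = +-40 mm. Starts 60 to 140 mm short of the seat and 5 mm above it; in the notches it drops 5 mm and is held. Slides with about 1 to 6 N.
- tab (a point): Centre of the outer (rear) face of the carrier's upturned push tab, at x = -110 mm, 28 mm above the carrier's origin. The tab is an upright plate across the carrier's trailing end, 64 mm wide, 5 mm thick; its flat rear face reaches from 14 to 42 mm above the carrier's origin. Axes as the carrier's.
- load_button_top (a point): Centre of the top of the load button: round, pale, 26 mm diameter, in a round black housing on the scanner's top near the edge above the mouth (105 mm ahead of the seat, 20 mm to its right). Pressed straight down; z is up.
- load_button (a joint): Travel of the load button in m: 0 up, 0.006 fully down; it springs back. Fully down takes 5 N.
- loupe: Bystander: black loupe, 44 mm diameter, 46 mm high, standing beside the loading deck. Origin at the centre of its underside.
- film_can: Bystander: upright black film can, 32 mm diameter, 50 mm high, standing beside the loading deck on the robot's side. Origin at the centre of its underside.
- slide_box: Bystander: white plastic slide box, 58 x 112 x 56 mm, on the rear half of the scanner's top. Origin at the centre of its underside.
- blower: Bystander: black rubber dust blower, bulb of 62 mm diameter with a nozzle, 130 mm high, standing beyond the loading deck. Origin at the centre of its underside.
- dust_brush: Bystander: dust brush lying on the desk, to the left between robot and deck. Origin under its middle.
- negative_file: Bystander: card box of filed negative sleeves, 245 x 140 mm, 125 mm high, to the left. Origin at the centre of its underside.

How it is judged:
By the outcome, as a careful person would: the job done as asked, in the order asked, and still so for the second after the job is handed in, with the robot touching nothing.
It also fails if it takes over 40 s, if anything falls off the work surface, if the arm or the gripper's body presses on something with over 40 N, if the wrist force passes 120 N, or if a joint passes its speed limit or range.

ROBOT

A 6-joint arm with a two-finger parallel gripper is mounted at the origin on the work surface. World frame = base frame: x ahead of the robot, y to its left, z up, the work surface at z = 0. Lengths are in m, angles in degrees, forces in N, time in s.
With the tool pointing down it reaches from about 0.375 to 0.9 m from the base axis. Payload 3.1 kg.
Tool frame: the origin (TCP) lies at the very end of the fingers, on their centre line; the grasp point (between the pads) lies 19 mm behind it (grasp_offset is the distance from the TCP to the grasp point, in m); z points along the fingers, y is the direction in which the jaws open and shut (so a half turn about z gives the same grasp; the last joint's range is limited). The gripper opens to 87 mm and grips with 3 to 60 N. Pads are 19 mm wide; open, the fingers measure 117 mm over their backs; the gripper's body (75 mm by 190 mm) begins 51 mm behind the grasp point.
Start: joints at [64.658, 30.224, 82.088, -0, 67.689, -10.227], TCP at [0.163, 0.603, 0.223] pointing down, gripper open.
Joint ranges: [-176.69, 176.69], [-43.24, 126.21], [12.49, 139.97], [-82, 262], [0, 151.66], [-163.58, 163.58]. Speed limits (degrees/s): [159.86, 159.86, 180, 180, 180, 180].

INTERFACE

Orientations are given as a 3x3 rotation matrix whose columns are the frame's x, y, z axes.
In Python, from rig import * gives the robot as it stands. The module is installed in compiled form; this text tells all that it offers.
- The arm moves only by the tool play_rows, never from a script. Its argument "plan" is a list that holds one entry, the list of rows, each a list of 7 numbers: the shift along the world's x, y, z each as a share of 5 cm, from -1 to 1, then the turn, a rotation vector about the world's x, y, z each as a share of pi rad, from -1 to 1, then the gripper's target within -1 to 1 (fully open at 1, half-way at 0, shut at -1). A call has 1 to 12 rows; each row shifts and turns the commanded pose from where the row before left it; what a row does not reach is not made up. A row lasts 1/10 s, in which the tool goes at most 50 mm and 8.59 degrees, less where a joint would pass 70% of its speed; a pose out of reach is approached as far as the arm can. A call with a number of a shift or a turn outside -1 to 1 is refused whole. A call with a gripper value outside its range is refused whole. The fingers move at their own pace and stop on an object; the grip force is fixed at half the most. Time passes only in rows, so rows that do not move let the fingers close. It gives the time, the measured TCP pose, the force and the opening at its end, in the units of the state.
- read_state(): the state, without advancing time (a new reading comes with each control period).
- capture(name): name is "scene" or "top" or "wrist"; returns the picture (400x640x3 uint8, red, green, blue); there is no depth.
- camera_params(name): a dict with "intrinsics" (3x3 intrinsics, pixels), "k1" (the pictures are not rectified: a ray, as slopes to the right and down, at radius r is drawn at 1 + k1 r^2 times it, then the intrinsics apply), "R" (3x3) and "t" (3): a world point X has camera coordinates R X + t; the wrist camera has in their place "mount" (4x4, takes a point from camera to tool coordinates, whose origin is the TCP and whose axes are the flange's). Camera axes: x right, y down, z forward; pixel columns grow to the right and rows downward; lengths in m; the calibration is good to about 2 mm. A picture is of the moment at which its call begins: read the wrist's pose just before it. camera_params takes no time and is no camera call.
- hand_in(): hands the job in, once; it reports no verdict.
The state is a dict: "time_s": time; "joint_positions": joint angles; "qvel": joint speeds; "tau": joint torques, N m; "position": TCP position; "tcp_rot": TCP orientation; "force": force on the tool from outside, world axes, zero at the start; "moment": the same for the moment, N m; "opening": opening from 0.0 (shut) to 1.0 (fully open).
Only numpy, scipy, OpenCV 4.12 (cv2) and the standard library are available. Lean on these libraries where they do the work, as an engineer would, in place of code of your own. Each camera call takes 0.05 s, during which the arm holds its last target. There are 200 camera calls.

## Working session

There is one attempt and no reset: what is moved stays moved. The work goes in short steps, Python scripts to look and compute and a tool call to move; the robot and the scene stay as the last step left them, time stands still between calls to the robot, and variables do not carry over. Pictures are saved under pics/ and viewed, about 8 in all and at most 12, crops included, and the job is handed in when it is done.

Besides the shell and the picture viewer there is one more tool, called after "Emit:" in YAML: its name, and indented under it one key for each argument. play_rows: Moves the arm, as the interface text tells. Its arguments: {"type":"object","properties":{"plan":{"type":"array"}},"required":["plan"]}

```bash
mkdir -p pics; python3 - <<'E'
from rig import *
import cv2,numpy as np
s=read_state(); print(s)
for n in("scene","top"):
    im=capture(n); cv2.imwrite(f"pics/{n}0.png",im[:,:,::-1])
    print(n,camera_params(n))
print(camera_params("wrist"))
E
```

```text
{'time_s': 0.0, 'joint_positions': array([ 6.46580426e+01,  3.02775929e+01,  8.21596609e+01, -7.03759003e-04,
        6.76895631e+01, -1.02286327e+01]), 'qvel': array([ 0.0312923 , -0.0698985 ,  0.06761607,  0.05365543, -0.01671853,
        0.03232294]), 'tau': array([-1.27268930e-03, -4.40054584e+01, -1.76591974e+01,  6.34149997e-02,
        5.81604999e-02, -1.51387990e-04]), 'position': array([0.16261149, 0.60268195, 0.2215682 ]), 'tcp_rot': array([[-9.65413062e-01,  2.60723497e-01, -9.37096525e-04],
       [ 2.60724901e-01,  9.65411055e-01, -2.00524026e-03],
       [ 3.81870092e-04, -2.18020954e-03, -9.99997550e-01]]), 'force': array([ 1.17898665, -0.43644218,  0.33781691]), 'moment': array([ 0.01962219, -0.015466  ,  0.00521368]), 'opening': 0.9984956386870251}
scene {'intrinsics': array([[470.24822466,   0.        , 318.26668838],
       [  0.        , 470.24822466, 202.63600898],
       [  0.        ,   0.        ,   1.        ]]), 'k1': 0.013340833385102658, 'R': array([[ 0.54759224,  0.83667739, -0.01066214],
       [ 0.44659454, -0.30301735, -0.84186329],
       [-0.7075988 
[... 335 characters left out ...]
5],
       [-0.99720371, -0.02849773, -0.06908429],
       [ 0.06971127, -0.02162671, -0.99733276]]), 't': array([0.08690394, 0.53300146, 1.19179499])}
{'intrinsics': array([[288.39996298,   0.        , 318.02242606],
       [  0.        , 288.39996298, 199.12422294],
       [  0.        ,   0.        ,   1.        ]]), 'k1': 0.011563228941049393, 'mount': array([[ 8.17765995e-04, -9.61172774e-01, -2.75946063e-01,
         7.54707763e-02],
       [ 9.99999664e-01,  7.69424827e-04,  2.83444975e-04,
        -8.19226643e-04],
       [-6.01198413e-05, -2.75946202e-01,  9.61173080e-01,
        -1.61235026e-01],
       [ 0.00000000e+00,  0.00000000e+00,  0.00000000e+00,
         1.00000000e+00]])}
```

View pics/top0.png

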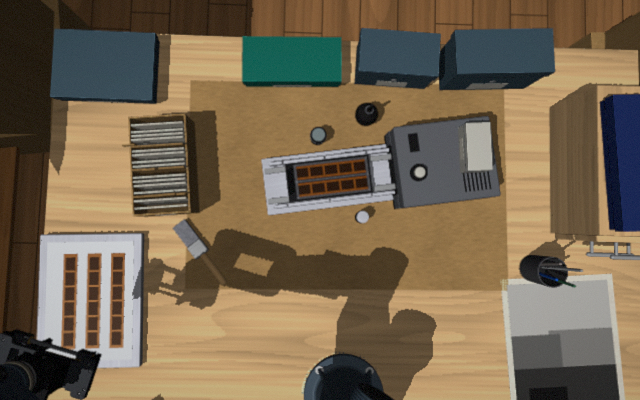

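View pics/scene0.png

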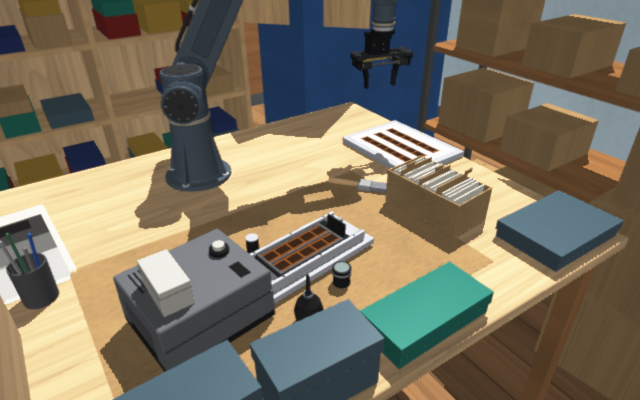

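The top view shows the deck from about (262,160)–(268,214) to the housing's edge near x≈392. The carrier's rear end is near x≈287 and the load button at (419,172). In the scene view the button is at (218,246) and the tab near (337,226). Next I zoom in and measure.

```bash
cat > h.py <<'E'
import numpy as np,cv2
from rig import *
def ray(n,uv,st=None):
    c=camera_params(n);K=c["intrinsics"]
    d=cv2.undistortPoints(np.array([[uv]],float),K,np.array([c["k1"],0,0,0,0.]))[0,0]
    v=np.array([d[0],d[1],1.])
    if n=="wrist":
        M=c["mount"];R=st["tcp_rot"]
        return R@M[:3,3]+st["position"],R@M[:3,:3]@v
    return -c["R"].T@c["t"],c["R"].T@v
def onz(n,uv,z,st=None):
    o,d=ray(n,uv,st);return o+d*(z-o[2])/d[2]
def tri(a,b):
    (o1,d1),(o2,d2)=a,b
    s=np.linalg.lstsq(np.c_[d1,-d2],o2-o1,rcond=None)[0]
    p,q=o1+s[0]*d1,o2+s[1]*d2
    return (p+q)/2,np.linalg.norm(p-q)
E
python3 - <<'E'
from h import *
t=cv2.imread("pics/top0.png");s=cv2.imread("pics/scene0.png")
a=cv2.resize(t[110:225,250:440],None,fx=4,fy=4,interpolation=cv2.INTER_CUBIC)
cv2.imwrite("pics/tc.png",a)
for n,im,(u,v) in(("top",t,(419,172)),("scene",s,(218,246))):
    w=im[v-14:v+14,u-14:u+14].min(2); m=(w>150).astype(np.uint8)
    k,l,st,c=cv2.connectedComponentsWithStats(m)
    print(n,[(st[i].tolist(),c[i]+[u-14,v-14]) for i in range(1,k)])
b=tri(ray("top",(419,172)),ray("scene",(218,244)));print(b, onz("top",(419,172),.14))
print("deck rear",onz("top",(262,160),.025),onz("top",(268,214),.025))
E
```

```text
top [([10, 10, 10, 9, 68], array([419.63235294, 171.79411765]))]
scene [([8, 8, 12, 8, 84], array([217.61904762, 243.42857143]))]
(array([ 0.57168138, -0.15522377,  0.15222342]), np.float64(0.001243644844189694)) [ 0.57285956 -0.15904103  0.14      ]
deck rear [0.60596922 0.22882715 0.025     ] [0.46361003 0.20823656 0.025     ]
```

View pics/tc.png

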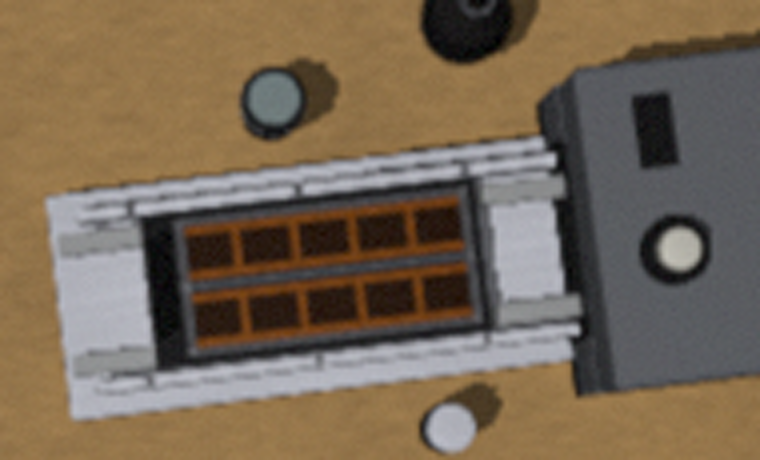

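```bash
python3 - <<'E'
from h import *
P=lambda u,v,z:onz("top",(250+u/4,110+v/4),z)
r1,r2=P(46,197,.025),P(72,418,.025); f1,f2=P(540,140,.025),P(572,360,.025)
print("deck w",np.linalg.norm((r1-r2)[:2]))
ax=((f1-r1)/np.linalg.norm(f1-r1)+(f2-r2)/np.linalg.norm(f2-r2))[:2]; ax/=np.linalg.norm(ax)
pr=r2-r1;pr=pr[:2]/np.linalg.norm(pr[:2]); ax2=np.array([-pr[1],pr[0]])
h1,h2=P(577,72,.13),P(612,390,.13);ph=(h2-h1)[:2];print("housing w",np.linalg.norm(ph));ph/=np.linalg.norm(ph);ax3=np.array([-ph[1],ph[0]])
for a in(ax,ax2,ax3):print("axis deg",np.degrees(np.arctan2(a[1],a[0])))
a=ax+ax2+ax3;a/=np.linalg.norm(a);l=np.array([-a[1],a[0]])
s1=((r1+r2)/2)[:2]+.275*a
s2=((h1+h2)/2)[:2]-.06*a
b=tri(ray("top",(419.6,171.8)),ray("scene",(217.6,243.4)));print("button",b)
s3=b[0][:2]-.105*a+.02*l
print("seat est",s1,s2,s3)
s=s1*.5+s2*.5;s=(s+s3)/2
cr=[P(145,215,.047),P(160,370,.047)];cf=[P(472,182,.047),P(493,330,.047)]
for c in cr+cf:
    d=c[:2]-s;print("carrier corner in seat frame",d@a,d@l)
print("a",a,np.degrees(np.arctan2(a[1],a[0])),"seat",s,"front mid",np.mean(cf,0))
E
```

```text
deck w 0.14728573130445524
housing w 0.1951456269044465
axis deg -81.71944345603274
axis deg -81.4006904644339
axis deg -82.94348851176706
button (array([ 0.57198351, -0.15602735,  0.15432333]), np.float64(0.0013852300012801488))
seat est [ 0.5732853  -0.05313372] [ 0.57518389 -0.05235876] [ 0.57721519 -0.04926767]
carrier corner in seat frame -0.20994767226751343 0.04901316467838829
carrier corner in seat frame -0.21127574585712305 -0.05236637164353599
carrier corner in seat frame 0.004833310859626226 0.04727422033646523
carrier corner in seat frame 0.0067266977556699175 -0.05053116902506531
a [ 0.1388067  -0.99031949] -82.0211987092232 seat [ 0.57572489 -0.05100695] front mid [ 0.57491449 -0.05695705  0.047     ]
```

Emit:
play_rows:
  plan:
    - [[0.5,-0.53,0,0,0,0.032,-1],[0.5,-0.53,0,0,0,0.032,-1],[0.5,-0.53,0,0,0,0.032,-1],[0.5,-0.53,0,0,0,0.032,-1],[0.5,-0.53,0,0,0,0,-1],[0.5,-0.53,0,0,0,0,-1],[0.5,-0.53,0,0,0,0,-1],[0.5,-0.53,0,0,0,0,-1],[0.5,-0.53,0,0,0,0,-1],[0.5,-0.53,0,0,0,0,-1],[0.5,-0.53,-0.3,0,0,0,-1],[0.5,-0.53,-0.3,0,0,0,-1]]

```text
time_s: 1.3
position: [0.464, 0.2843, 0.1924]
tcp_rot: [[-0.99, -0.138, 0.001], [-0.138, 0.99, 0.0], [-0.001, 0.0, -1.0]]
force: [0.7, -0.3, 1.1]
opening: 0.029
```

Emit:
play_rows:
  plan:
    - [[0.5,-0.52,0,0,0,0,-1],[0.5,-0.52,0,0,0,0,-1],[0.5,-0.52,-0.3,0,0,0,-1],[0,0,-0.4,0,0,0,-1],[0,0,0,0,0,0,-1]]

```text
time_s: 1.8
position: [0.5363, 0.2059, 0.1548]
tcp_rot: [[-0.991, -0.136, -0.007], [-0.136, 0.991, -0.001], [0.007, -0.0, -1.0]]
force: [-0.6, 0.1, 0.5]
opening: 0.005
```

```bash
python3 - <<'E'
from h import *
s=read_state();print(s["position"],s["force"])
im=capture("wrist");cv2.imwrite("pics/w1.png",im[:,:,::-1])
np.savez("w1.npz",position=s["position"],tcp_rot=s["tcp_rot"])
E
```

```text
[0.5362916  0.20585561 0.15476679] [-0.56075452  0.08788104  0.47687731]
```

View pics/w1.png

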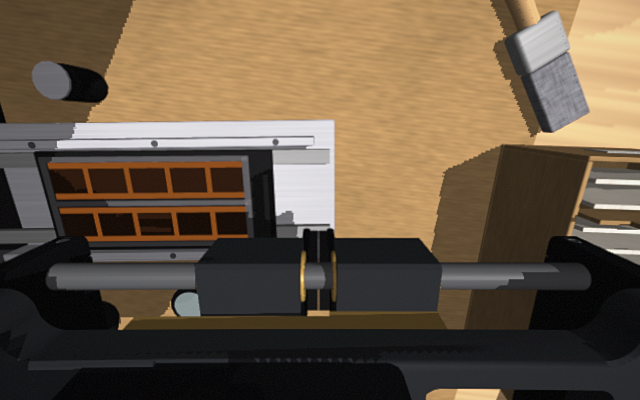

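```bash
python3 - <<'E'
from h import *
st=dict(np.load("w1.npz"))
a=np.array([.1388,-.9903]);l=np.array([.9903,.1388]);s=np.array([.5757,-.051])
for n,uv,z in(("deck corner -275,-75",(333,121),.025),("carrier rear",(275,238),.047),("tab top rear?",(273,155),.075),("carrier right edge",(150,152),.047)):
    p=onz("wrist",uv,z,st);d=p[:2]-s;print(n,p,d@a,d@l)
d=st["position"][:2]-s;print("tcp",d@a,d@l)
E
```

```text
deck corner -275,-75 [0.46285214 0.20971727 0.025     ] -0.2738515903331425 -0.07556567619895617
carrier rear [0.58331524 0.16778586 0.047     ] -0.2156066463331316 0.03790885132477702
tab top rear? [0.49661565 0.16174426 0.075     ] -0.2216575502804012 -0.04878832586130695
carrier right edge [0.51346209 0.04518935 0.047     ] -0.10389493761813047 -0.04828312501350104
tcp -0.2598339952133747 -0.003374576562630746
```

Emit:
play_rows:
  plan:
    - [[0.06,0,-0.5,0,0,0,-1],[0,0,-0.5,0,0,0,-1],[0,0,-0.5,0,0,0,-1],[0,0,-0.3,0,0,0,-1],[0,0,-0.16,0,0,0,-1],[0.03,-0.2,0,0,0,0,-1],[0.03,-0.2,0,0,0,0,-1],[0,0,0,0,0,0,-1]]

```text
time_s: 2.65
position: [0.5451, 0.1861, 0.0608]
tcp_rot: [[-0.991, -0.137, 0.002], [-0.137, 0.991, -0.0], [-0.002, -0.0, -1.0]]
force: [0.2, -0.5, 0.5]
opening: 0.003
```

Emit:
play_rows:
  plan:
    - [[0.004,-0.03,-0.08,0,0,0,-1],[0.004,-0.03,0,0,0,0,-1],[0.004,-0.03,0,0,0,0,-1],[0.004,-0.03,0,0,0,0,-1],[0.004,-0.03,0,0,0,0,-1],[0.004,-0.03,0,0,0,0,-1],[0.004,-0.03,0,0,0,0,-1],[0.004,-0.03,0,0,0,0,-1],[0.004,-0.03,0,0,0,0,-1],[0.004,-0.03,0,0,0,0,-1]]

```text
time_s: 3.65
position: [0.5459, 0.1727, 0.0555]
tcp_rot: [[-0.991, -0.137, -0.0], [-0.137, 0.991, 0.001], [-0.0, 0.001, -1.0]]
force: [-0.4, 4.5, 0.1]
opening: 0.003
```

Emit:
play_rows:
  plan:
    - [[0.006,-0.04,0,0,0,0,-1],[0.006,-0.04,0,0,0,0,-1],[0.006,-0.04,0,0,0,0,-1],[0.006,-0.04,0,0,0,0,-1],[0.006,-0.04,0,0,0,0,-1],[0.006,-0.04,0,0,0,0,-1],[0.006,-0.04,0,0,0,0,-1],[0.006,-0.04,0,0,0,0,-1],[0.006,-0.04,0,0,0,0,-1],[0.006,-0.04,0,0,0,0,-1],[0.006,-0.04,0,0,0,0,-1],[0.006,-0.04,0,0,0,0,-1]]

```text
time_s: 4.85
position: [0.5495, 0.1482, 0.0556]
tcp_rot: [[-0.99, -0.138, -0.0], [-0.138, 0.99, 0.0], [0.0, 0.0, -1.0]]
force: [-1.3, 5.1, 0.1]
opening: 0.006
```

Emit:
play_rows:
  plan:
    - [[0.006,-0.04,0,0,0,0,-1],[0.006,-0.04,0,0,0,0,-1],[0.006,-0.04,0,0,0,0,-1],[0.006,-0.04,0,0,0,0,-1],[0.006,-0.04,0,0,0,0,-1],[0.006,-0.04,0,0,0,0,-1],[0.006,-0.04,0,0,0,0,-1],[0.006,-0.04,0,0,0,0,-1],[0.006,-0.04,0,0,0,0,-1],[0.006,-0.04,0,0,0,0,-1],[0.006,-0.04,0,0,0,0,-1],[0.006,-0.04,0,0,0,0,-1]]

```text
time_s: 6.05
position: [0.5531, 0.1242, 0.0555]
tcp_rot: [[-0.99, -0.138, -0.0], [-0.138, 0.99, -0.0], [0.0, 0.0, -1.0]]
force: [0.8, 4.3, 0.3]
opening: 0.006
```

Emit:
play_rows:
  plan:
    - [[0.006,-0.04,0,0,0,0,-1],[0.006,-0.04,0,0,0,0,-1],[0.006,-0.04,0,0,0,0,-1],[0.006,-0.04,0,0,0,0,-1],[0.006,-0.04,0,0,0,0,-1],[0.006,-0.04,0,0,0,0,-1],[0.006,-0.04,0,0,0,0,-1],[0.006,-0.04,0,0,0,0,-1],[0.006,-0.04,0,0,0,0,-1],[0.006,-0.04,0,0,0,0,-1]]

```text
time_s: 7.05
position: [0.5561, 0.1042, 0.0555]
tcp_rot: [[-0.99, -0.138, -0.0], [-0.138, 0.99, -0.0], [0.0, -0.0, -1.0]]
force: [-0.4, 5.1, 0.8]
opening: 0.007
```

```bash
python3 - <<'E'
from h import *
s=read_state();a=np.array([.1388,-.9903]);d=s["position"][:2]-[.5757,-.051];print(s["position"],d@a,d@[.9903,.1388],s["force"])
w=capture("wrist");t=capture("top")
t=cv2.resize(t[110:225,250:440],None,fx=4,fy=4,interpolation=cv2.INTER_CUBIC)
cv2.imwrite("pics/t2.png",t[:,:,::-1]);cv2.imwrite("pics/w2.png",w[:,:,::-1])
E
```

```text
[0.55613063 0.1041865  0.05553974] -0.15639741975538948 0.0021603379695097637 [-0.43619843  5.07295881  0.75557853]
```

View pics/w2.png

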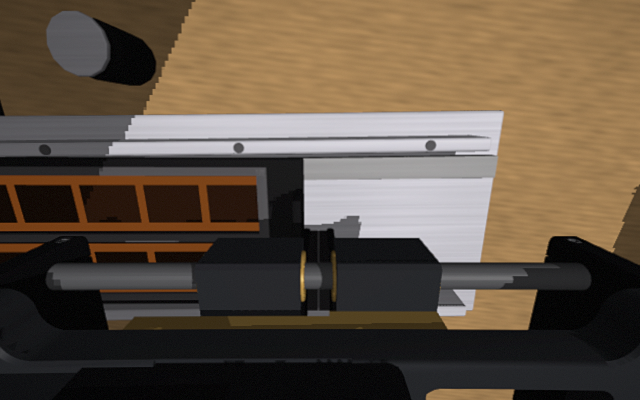

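Carrier slides with the finger: its rear edge is at u≈303 against the finger, with the deck corner at (503,111). About 30 mm are left, so I slow down.

Emit:
play_rows:
  plan:
    - [[0.006,-0.04,0,0,0,0,-1],[0.006,-0.04,0,0,0,0,-1],[0.006,-0.04,0,0,0,0,-1],[0.006,-0.04,0,0,0,0,-1],[0.006,-0.04,0,0,0,0,-1],[0.006,-0.04,0,0,0,0,-1],[0.004,-0.03,0,0,0,0,-1],[0.003,-0.02,0,0,0,0,-1],[0.003,-0.02,0,0,0,0,-1]]

```text
time_s: 8.05
position: [0.5584, 0.0888, 0.0555]
tcp_rot: [[-0.99, -0.138, -0.0], [-0.138, 0.99, 0.0], [0.0, 0.0, -1.0]]
force: [0.0, 5.3, 0.7]
opening: 0.006
```

```bash
python3 - <<'E'
from h import *
a=np.array([.1388,-.9903]);l=np.array([.9903,.1388])
s=read_state();w=capture("wrist")
d=s["position"][:2]-[.5757,-.051];print(s["position"],d@a,s["force"])
g=w[:,:,::-1].max(2)
for v in(170,175,180,185,190):
    r=g[v,270:340].astype(int);e=270+np.argmax(np.diff(r));
    p=onz("wrist",(e+1,v),.047,s)[:2]-[.5757,-.051];print(v,e,p@a,p@l)
cv2.imwrite("pics/w3.png",w[:,:,::-1])
E
```

```text
[0.55841079 0.0888104  0.05553458] -0.14085398074444733 [0.04924714 5.34631768 0.69559491]
170 302 -0.13114975390259087 -0.042814746100405955
175 303 -0.1317036173360354 -0.039792168641401456
180 303 -0.13166207938543864 -0.03673978680983626
185 303 -0.1316201891985052 -0.03365719857794146
190 303 -0.13157794241990647 -0.030544018519998745
```

Emit:
play_rows:
  plan:
    - [[0.003,-0.02,0,0,0,0,-1],[0.003,-0.02,0,0,0,0,-1],[0.003,-0.02,0,0,0,0,-1],[0.003,-0.02,0,0,0,0,-1],[0.003,-0.02,0,0,0,0,-1],[0.003,-0.02,0,0,0,0,-1],[0.003,-0.02,0,0,0,0,-1],[0.003,-0.02,0,0,0,0,-1],[0.003,-0.02,0,0,0,0,-1],[0.003,-0.02,0,0,0,0,-1]]

```text
time_s: 9.1
position: [0.56, 0.0788, 0.0556]
tcp_rot: [[-0.99, -0.138, 0.0], [-0.138, 0.99, -0.0], [-0.0, -0.0, -1.0]]
force: [-1.1, 4.4, -0.6]
opening: 0.003
```

Emit:
play_rows:
  plan:
    - [[0.003,-0.02,0,0,0,0,-1],[0.003,-0.02,0,0,0,0,-1],[0.003,-0.02,0,0,0,0,-1]]

```text
time_s: 9.4
position: [0.5604, 0.0757, 0.0555]
tcp_rot: [[-0.99, -0.138, -0.0], [-0.138, 0.99, -0.0], [0.0, -0.0, -1.0]]
force: [-0.4, 4.2, -0.1]
opening: 0.005
```

Emit:
play_rows:
  plan:
    - [[0.003,-0.02,0,0,0,0,-1],[0.003,-0.02,0,0,0,0,-1]]

```text
time_s: 9.6
position: [0.5607, 0.0738, 0.0555]
tcp_rot: [[-0.99, -0.138, 0.0], [-0.138, 0.99, -0.0], [-0.0, -0.0, -1.0]]
force: [-0.8, 4.9, -0.9]
opening: 0.005
```

Emit:
play_rows:
  plan:
    - [[0.003,-0.02,0,0,0,0,-1],[0.003,-0.02,0,0,0,0,-1]]

```text
time_s: 9.8
position: [0.561, 0.0715, 0.0555]
tcp_rot: [[-0.99, -0.138, -0.0], [-0.138, 0.99, -0.0], [0.0, -0.0, -1.0]]
force: [-1.7, 2.0, -0.6]
opening: 0.005
```

Emit:
play_rows:
  plan:
    - [[0.003,-0.02,0,0,0,0,-1]]

```text
time_s: 9.9
position: [0.5611, 0.0707, 0.0555]
tcp_rot: [[-0.99, -0.138, -0.0], [-0.138, 0.99, 0.0], [0.0, 0.0, -1.0]]
force: [-1.3, 4.5, -0.2]
opening: 0.005
```

Emit:
play_rows:
  plan:
    - [[0.003,-0.02,0,0,0,0,-1]]

```text
time_s: 10.0
position: [0.5612, 0.0699, 0.0556]
tcp_rot: [[-0.99, -0.138, -0.0], [-0.138, 0.99, 0.0], [0.0, 0.0, -1.0]]
force: [-0.1, 4.8, -0.0]
opening: 0.004
```

```bash
python3 - <<'E'
from h import *
a=np.array([.1388,-.9903]);l=np.array([.9903,.1388])
s=read_state();w=capture("wrist")
d=s["position"][:2]-[.5757,-.051];print(s["position"],d@a,s["force"])
g=w[:,:,::-1].max(2);old=cv2.imread("pics/w3.png")
for v in(170,180,190):
    r=g[v,270:340].astype(int);e=270+np.argmax(np.diff(r))
    print(v,e,[(onz("wrist",(e+1,v),z,s)[:2]-[.5757,-.051])@a for z in(.047,.042)])
cv2.imwrite("pics/w4.png",w[:,:,::-1])
c=np.hstack([old[90:230,180:330],w[90:230,180:330,::-1]])
cv2.imwrite("pics/c4.png",cv2.resize(c,None,fx=2.6,fy=2.6,interpolation=cv2.INTER_CUBIC))
E
```

```text
[0.56122932 0.06989279 0.05555725] -0.12172866487613378 [-1.34051096e-01  4.84586574e+00 -1.39614024e-03]
170 303 [np.float64(-0.11262612102992348), np.float64(-0.11238245086644014)]
180 303 [np.float64(-0.11254254660506054), np.float64(-0.11229641548932837)]
190 303 [np.float64(-0.11245754673889176), np.float64(-0.11220891269702946)]
```

View pics/c4.png

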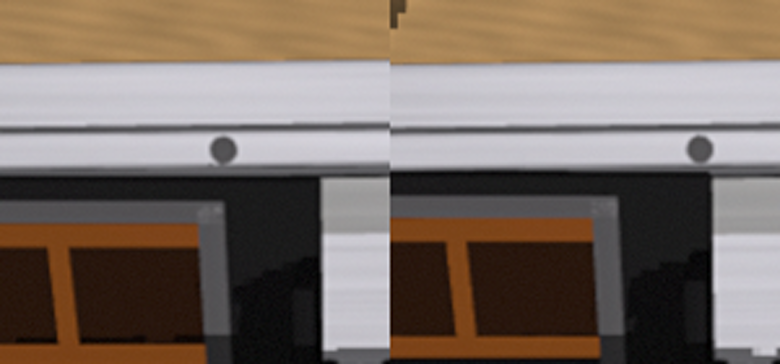

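The frame corner has moved up about 2.3 px relative to w3, while the fence is unchanged. That fits either a drop or a small sideways shift. A 5 mm drop would also shrink the carrier's picture by about 3 %, so I check that.

```bash
python3 - <<'E'
from h import *
A=cv2.imread("pics/w3.png",0);A2=cv2.imread("pics/w2.png",0);B=cv2.imread("pics/w4.png",0)
def f(P,Q):
    m=np.zeros_like(P);m[158:228,40:290]=255
    p=cv2.goodFeaturesToTrack(P,80,.02,5,mask=m)
    q,s,e=cv2.calcOpticalFlowPyrLK(P,Q,p,None,winSize=(15,15))
    b,_,_=cv2.calcOpticalFlowPyrLK(Q,P,q,None,winSize=(15,15))
    k=(s[:,0]==1)&(np.linalg.norm((b-p)[:,0],axis=1)<.2)
    M,i=cv2.estimateAffinePartial2D(p[k],q[k],ransacReprojThreshold=1.0)
    c=np.array([165,190,1]);print("scale",np.hypot(M[0,0],M[1,0]),"rot",np.degrees(np.arctan2(M[1,0],M[0,0])),"shift at centre",M@c-c[:2],i.sum(),k.sum())
f(A2,A);f(A,B)
E
```

```text
scale 1.0006169996209884 rot -0.04827571914131704 shift at centre [-0.00520393 -0.04233333] 26 30
scale 0.9737820759669514 rot 0.06244124594666334 shift at centre [ 4.0092181  -2.33653469] 17 25
```

The carrier picture shrank to 0.974 with no rotation, so it has dropped 5 mm level into the notches. I stop pushing, back off, rise and go above the button.

Emit:
play_rows:
  plan:
    - [[-0.014,0.1,0,0,0,0,-1],[-0.05,0.35,0,0,0,0,-1],[0,0,0.6,0,0,0,-1],[0,0,0.8,0,0,0,-1],[0,0,0.8,0,0,0,-1],[0,0,0.7,0,0,0,-1],[0.05,-0.8,0,0,0,0,-1],[0.05,-0.9,0,0,0,0,-1],[0.05,-0.9,0,0,0,0,-1],[0.05,-0.9,0,0,0,0,-1],[0.05,-0.9,0,0,0,0,-1],[0,-0.5,0,0,0,0,-1]]

```text
time_s: 11.25
position: [0.5711, -0.1574, 0.201]
tcp_rot: [[-0.991, -0.136, 0.002], [-0.136, 0.991, -0.004], [-0.001, -0.004, -1.0]]
force: [-0.1, -0.2, 0.6]
opening: 0.005
```

Emit:
play_rows:
  plan:
    - [[0,0,0,0,0,0,-1],[0,0,0,0,0,0,-1]]

```text
time_s: 11.45
position: [0.5703, -0.1533, 0.2005]
tcp_rot: [[-0.991, -0.136, -0.0], [-0.136, 0.991, -0.0], [0.0, -0.0, -1.0]]
force: [-0.0, 0.3, -0.1]
opening: 0.006
```

```bash
python3 - <<'E'
from h import *
s=read_state();w=capture("wrist");print(s["position"],s["force"])
cv2.imwrite("pics/w5.png",w[:,:,::-1])
np.savez("w5.npz",position=s["position"],tcp_rot=s["tcp_rot"])
E
```

```text
[ 0.57030086 -0.15333666  0.20052615] [-0.01980885  0.31402758 -0.0668116 ]
```

View pics/w5.png

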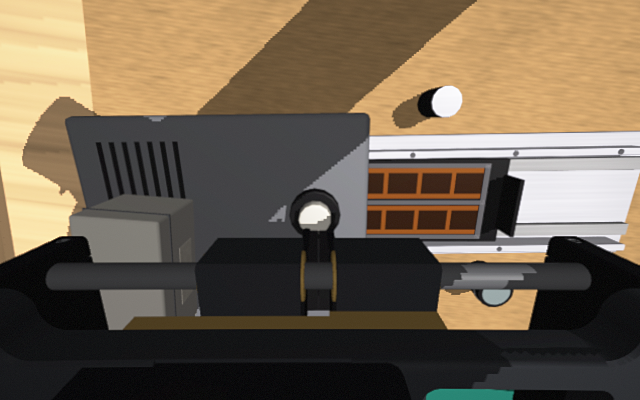

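The button is at about (314,216), its ring spanning u 289–341 with its top at v≈189. The carrier lies in the deck, and the can and slide box are undisturbed.

```bash
python3 - <<'E'
from h import *
st=dict(np.load("w5.npz"))
for z in(.14,.145,.15,.155):print(z,onz("wrist",(314.3,216),z,st),onz("wrist",(298,216),z,st)[1]-onz("wrist",(330.5,216),z,st)[1],tri(ray("wrist",(314.3,216),st),ray("top",(419.6,171.8))))
E
```

```text
0.14 [ 0.57293365 -0.15681707  0.14      ] -0.026192378749597872 (array([ 0.57156101, -0.1577944 ,  0.14699857]), np.float64(0.0025201389176097598))
0.145 [ 0.5711848  -0.15698979  0.145     ] -0.02560189718205605 (array([ 0.57156101, -0.1577944 ,  0.14699857]), np.float64(0.0025201389176097598))
0.15 [ 0.56943594 -0.15716251  0.15      ] -0.025011415614514226 (array([ 0.57156101, -0.1577944 ,  0.14699857]), np.float64(0.0025201389176097598))
0.155 [ 0.56768709 -0.15733522  0.155     ] -0.024420934046972376 (array([ 0.57156101, -0.1577944 ,  0.14699857]), np.float64(0.0025201389176097598))
```

Emit:
play_rows:
  plan:
    - [[0.014,-0.07,-0.3,0,0,0,-1],[0,0,-0.3,0,0,0,-1],[0,0,-0.2,0,0,0,-1],[0,0,-0.04,0,0,0,-1],[0,0,-0.04,0,0,0,-1],[0,0,-0.04,0,0,0,-1]]

```text
time_s: 12.1
position: [0.5718, -0.1559, 0.155]
tcp_rot: [[-0.99, -0.139, 0.001], [-0.139, 0.99, -0.001], [-0.001, -0.001, -1.0]]
force: [1.0, 0.2, -0.4]
opening: 0.001
```

Emit:
play_rows:
  plan:
    - [[0,0,-0.02,0,0,0,-1],[0,0,-0.02,0,0,0,-1],[0,0,-0.02,0,0,0,-1]]

```text
time_s: 12.4
position: [0.5715, -0.1563, 0.1519]
tcp_rot: [[-0.99, -0.138, 0.001], [-0.138, 0.99, -0.0], [-0.001, -0.0, -1.0]]
force: [-0.1, 0.6, 1.7]
opening: 0.007
```

Emit:
play_rows:
  plan:
    - [[0,0,-0.02,0,0,0,-1],[0,0,-0.02,0,0,0,-1],[0,0,-0.02,0,0,0,-1]]

```text
time_s: 12.7
position: [0.5715, -0.1563, 0.1489]
tcp_rot: [[-0.99, -0.138, 0.001], [-0.138, 0.99, -0.0], [-0.001, -0.0, -1.0]]
force: [-0.2, -0.6, 2.9]
opening: 0.005
```

Emit:
play_rows:
  plan:
    - [[0,0,-0.02,0,0,0,-1],[0,0,-0.02,0,0,0,-1]]

```text
time_s: 12.9
position: [0.5715, -0.1563, 0.1468]
tcp_rot: [[-0.99, -0.138, 0.001], [-0.138, 0.99, -0.0], [-0.001, -0.0, -1.0]]
force: [-1.3, 0.5, 4.2]
opening: 0.002
```

Force is rising along the button's spring. I go on to the stop in small steps.

Emit:
play_rows:
  plan:
    - [[0,0,-0.02,0,0,0,-1],[0,0,-0.01,0,0,0,-1]]

```text
time_s: 13.1
position: [0.5715, -0.1563, 0.1463]
tcp_rot: [[-0.99, -0.138, 0.001], [-0.138, 0.99, -0.001], [-0.001, -0.001, -1.0]]
force: [-2.2, 0.8, 12.1]
opening: 0.01
```

Emit:
play_rows:
  plan:
    - [[0,0,-0.01,0,0,0,-1],[0,0,-0.01,0,0,0,-1]]

```text
time_s: 13.3
position: [0.5716, -0.1563, 0.1462]
tcp_rot: [[-0.99, -0.138, 0.001], [-0.138, 0.99, -0.001], [-0.001, -0.001, -1.0]]
force: [-4.5, 1.3, 18.0]
opening: 0.005
```

It is at the hard stop: about 6 mm of travel, with the force leaving the spring line near 5 N and reaching 18 N. I release and rise clear.

Emit:
play_rows:
  plan:
    - [[0,0,0.06,0,0,0,-1],[0,0,0.1,0,0,0,-1],[0,0,0.2,0,0,0,-1],[0,0,0.5,0,0,0,-1],[0,0,0.6,0,0,0,-1],[-0.5,0.5,0.6,0,0,0,-1],[-0.8,0.8,0.3,0,0,0,-1],[-0.8,0.8,0,0,0,0,-1],[0,0.6,0,0,0,0,-1],[0,0.5,0,0,0,0,-1],[0,0,0,0,0,0,-1],[0,0,0,0,0,0,-1]]

```text
time_s: 14.5
position: [0.4767, -0.0065, 0.2599]
tcp_rot: [[-0.99, -0.139, -0.0], [-0.139, 0.99, -0.001], [0.0, -0.001, -1.0]]
force: [0.6, 0.1, 0.4]
opening: 0.006
```

```bash
python3 - <<'E'
from h import *
s=read_state();print(s["position"],s["force"],s["time_s"])
t=capture("top");o=cv2.imread("pics/top0.png")[:,:,::-1];c=lambda i:i[95:220,250:510,::-1]
cv2.imwrite("pics/end.png",cv2.resize(np.vstack([c(o),c(t)]),None,fx=2.4,fy=2.4,interpolation=cv2.INTER_CUBIC))
S=capture("scene");cv2.imwrite("pics/ends.png",S[:,:,::-1])
so=cv2.imread("pics/scene0.png")[:,:,::-1]
for a in(so,S):
    m=(a[232:260,204:232].min(2)>150).astype(np.uint8);print(cv2.connectedComponentsWithStats(m)[2:])
E
```

```text
[ 0.4766844  -0.00652195  0.25992878] [0.60546362 0.12877599 0.38207436] 14.5
(array([[  0,   0,  28,  28, 700],
       [  8,   8,  12,   8,  84]], dtype=int32), array([[13.48571429, 13.74857143],
       [13.61904762, 11.42857143]]))
(array([[  0,   0,  28,  28, 784]], dtype=int32), array([[13.5, 13.5]]))
```

View pics/end.png

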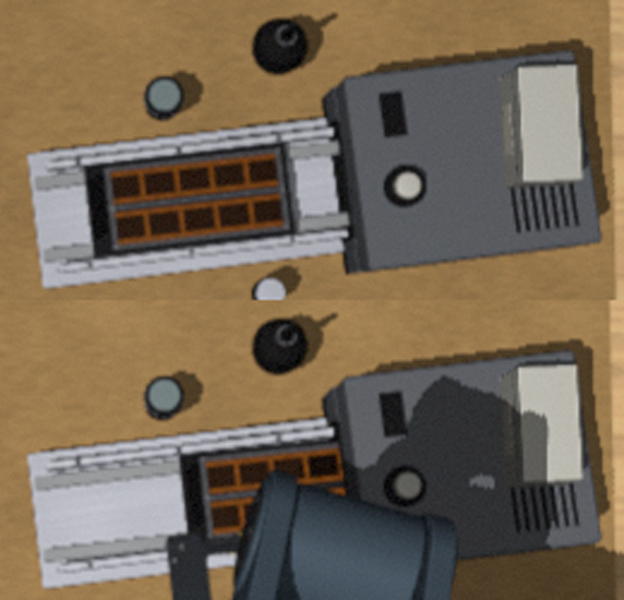

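The carrier sits in place, with its rear edge about 100 mm further along. The bystanders are unmoved, and the button is in the arm's shadow at its old position. The arm is clear, so I hand in.

```bash
python3 -c "
from rig import *
print(hand_in())"
```

```text
the job is handed in; nothing more can be done
None
```

I slid the carrier about 100 mm along the rails with a closed fingertip, using about 5 N and slowing to 10 mm/s near the end. I then pressed the load button and released it. The job is handed in at about 14.6 s, with no verdict reported.

- **Carrier:** I felt no clear drop, only one brief dip in force from about 5 N to 2 N. The wrist pictures settled it: the carrier's image shrank to 0.974 with no rotation, which fits a level 5 mm drop. I pushed about 1–2 mm further before those pictures confirmed the drop. Its rear edge then measured about 2.5 mm short of the nominal seat, which is within the notch play and my calibration error.
- **Button:** It went down about 6 mm to a hard stop, and the force peaked at 18 N, against about 5 N at full travel. I did not confirm by picture that it came back up, because the arm shaded the top view and hid it in the scene view.
- **Rest of the desk:** In the last top view the loupe, blower and slide box were where they started. The arm hid the film can in that view; it stood upright in the earlier wrist picture. I did not check the dust brush and negative file at the end. The last force reading was near zero with the arm clear.

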